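# Latch open the spring jaw of the gold frame's cradle

## Robot

A 6-joint arm with a two-finger parallel gripper is mounted at the origin on the work surface. World frame = base frame: x ahead of the robot, y to its left, z up, the work surface at z = 0. Lengths are in m, angles in rad, forces in N, time in s.
With the tool pointing down it reaches from about 0.25 to 0.725 m from the base axis. Payload 4 kg.
Tool frame: the origin (TCP) lies at the very end of the fingers, on their centre line; the grasp point (between the pads) lies 19 mm behind it; z points along the fingers, y is the line along which they close (so a half turn about z gives the same grasp; the last joint's range is limited). The gripper opens to 85 mm and grips with 20 to 120 N. Pads are 22 mm wide; open, the fingers measure 114 mm over their backs; the gripper's body (76 mm by 85 mm) begins 54 mm behind the grasp point. The pads swing forward as they close: fully open they stand 13 mm farther back than shut.
Start: joints at [1.251, 0.241, 0.005, 1.335, 0, 1.571], TCP at [0.157, 0.475, 0.231] pointing down, gripper open.
Joint ranges: [-2.72, 2.72], [-1.05, 1.87], [-1.09, 1.28], [-1.99, 2.15], [-1.42, 1.44], [-3.14, 3.14]. Speed limits (rad/s): [2.79, 2.79, 3.14, 3.14, 3.14, 3.14].

## Interface

Orientations are given as a unit quaternion [x, y, z, w].
In Python, from workcell import bot, vision, workorder, boxes_of gives the robot as it stands.
- The arm moves only by the tool send_rows, never from a script. Its argument "motion" is text: rows parted by semicolons, each of 5 numbers parted by spaces: the closure, from -1 (fully open) to 1 (shut), so that 0 is half open, then the shift along the tool's x, y, z in cm, then the turn about the tool's z in rad. In form: claw x y z twist; .... A call has 1 to 5 rows; each row is the pose to reach, as a shift and turn from the pose commanded when the call began, along the tool's axes at that moment; what a row does not reach only later rows make up. A row lasts 1/10 s, in which the tool goes at most 50 mm and 8.59 degrees, less where a joint would pass 70% of its speed; a pose out of reach is approached as far as the arm can. A call with a gripper value outside its range is refused whole. The fingers move at their own pace and stop on an object; the grip force is fixed at half the most. Time passes only in rows, so rows that repeat a pose let the fingers close. It gives the time, the measured TCP pose, the force, the opening and the grip force at its end, in the units of the state.
- bot.get_obs(): the state, without advancing time (a new reading comes with each control period).
- vision.camera(name): name is "side" or "top" or "wrist"; returns the picture (400x640x3 uint8, red, green, blue); there is no depth.
- vision.camera_model(name): a dict with "fov_y" (degrees; the focal length in pixels is half the picture's height over the tangent of half this angle, whatever the lens; pixels are square), "cx", "cy" (the principal point, pixels), "k1" (the pictures are not rectified: a ray, as slopes to the right and down, at radius r is drawn at 1 + k1 r^2 times it, then the intrinsics apply), "world_from_camera" (4x4, takes a point from camera to world coordinates); the wrist camera has in their place "hand_eye" (4x4, takes a point from camera to tool coordinates, whose origin is the TCP and whose axes are the flange's). Camera axes: x right, y down, z forward; pixel columns grow to the right and rows downward; lengths in m; the calibration is good to about 2 mm. A picture is of the moment at which its call begins: read the wrist's pose just before it. camera_model takes no time and is no camera call.
- workorder.job_done(): hands the job in; it is judged then, once.
Trained networks look in the newest picture that a camera, given by its name, has taken for a name from the list of things; names that differ only in an ending like _2 or _b are one class to them, and where a whole thing is asked for, a point or a joint stands for the part that bears it (a point fixed in the world has none). Each returns a list of dicts, best first, with "conf" (0 to 1); they miss things now and then, are a little off and sometimes report something else, mostly with a low value. They report only what shows in the picture. A call takes as long as a camera call. They do not tell look-alikes from the thing itself.
- boxes_of(camera, target): "rect" ([centre column, centre row, width, height] in pixels, round what is visible of it).
The state is a dict: "clock": time; "joint_pos": joint angles; "joint_vel": joint speeds; "tau": joint torques, N m; "eef_pos": TCP position; "tool_rot": TCP orientation; "ft_force": force on the tool from outside, world axes, zero at the start; "ft_torque": the same for the moment, N m; "grip_width": finger opening in m; "grasp_force": force on a finger pad.
Only numpy, scipy, OpenCV 4.12 (cv2) and the standard library are available. Lean on these libraries where they do the work, as an engineer would, in place of code of your own. Each camera call takes 0.05 s, during which the arm holds its last target. There are 200 camera calls.

## Task

The small gold mirror frame is finished and must be freed from its cradle. Take the orange knob of the cradle that holds the gold frame, draw the spring-loaded jaw back away from the frame to the far end of the slot, move the knob sideways and let its stem settle into the holding notch, so that the jaw stays open by itself when you let go. Leave the frame lying where it is, and leave the other cradle, with the white frame, clamped.

Things in the scene. Friction and masses are not known exactly. Their poses are not given: they have to be found in the camera images.
- gold_cradle: Fixed plywood cradle of the gold frame, 300 x 190 x 18 mm; origin under its centre on the bench, z up. In its frame (mm) the knob's stem runs in a hooked slot: home x -35, y 0; straight along -x to the end, x -103; from x -83 to -103 it can move along +y to 40. A lip (y 9 to 21, tip at x -77) guards the holding notch at y 27 to 40, where the stem sinks back along +x and is held at x -69.
- gold_knob (a point): Centre of the gold cradle's orange knob: upright cylinder, 26 mm diameter, 44 mm high, centre 90 mm above the bench, on a 12 mm stem through a steel plate whose top is 56 mm above the bench. Axes as gold_cradle; it does not turn. A spring pushes it to +x, 4 N at home to 6.5 N at x -93 mm; let go outside the notch it snaps home. Sideways under 1 N. Good path: x -93, then y 34, then let it go back.
- gold_frame: Loose gold oval mirror frame, 0.2 to 0.4 kg, about 110 x 134 mm, 20 mm high, lying on the cradle's +x half between the jaw and rubber posts 42 mm above the bench; origin under its centre, 18 mm above the bench, 72 mm along +x from the cradle's origin.
- white_knob (a point): Centre of the orange knob on the other, identical cradle, which holds the ungilded white frame. To be left alone.
Not all that is in view belongs to the job. Leave any red look-alike of the gold_frame alone.

How it is judged:
At the end, for the whole second after the job is handed in: The gold cradle's knob, released, is held in the notch: its centre 63 to 81 mm from the cradle's origin towards -x and more than 24 mm towards +y in the cradle's frame; the gold frame is at rest within 20 mm of where it lay, and the white cradle's knob within 12 mm of its start (x of gold_knob in the frame of gold_cradle between -0.081 and -0.063 m and y of gold_knob in the frame of gold_cradle above 0.024 m and linear speed of gold_frame below 0.02 m/s and distance of gold_frame from where it was at the start of the episode below 0.02 m and distance of white_knob from where it was at the start of the episode below 0.012 m); the robot touches nothing.
It fails at once if the white frame's jaw is drawn open (distance of white_knob from where it was at the start of the episode above 0.015 m).
It fails at once if the gold frame is shoved or lifted more than 25 mm (distance of gold_frame from where it was at the start of the episode above 0.025 m).
It also fails if it takes over 32 s, if anything falls off the work surface, if the arm or the gripper's body presses on something with over 40 N, if the wrist force passes 120 N, or if a joint passes its speed limit or range.

## Working session

There is one attempt and no reset: what is moved stays moved. The work goes in short steps, Python scripts to look and compute and a tool call to move; the robot and the scene stay as the last step left them, time stands still between calls to the robot, and variables do not carry over. Pictures are saved under pics/ and viewed, at most 10 in all, crops included, and the job is handed in when it is done.

Besides the shell and the picture viewer there is one more tool, called after "Request:" as name(argument=value, ...), one argument or row to a line, values as JSON. send_rows: Moves the arm, as the interface text tells. Its arguments: {"type":"object","properties":{"motion":{"type":"string"}},"required":["motion"]}

```bash
mkdir -p pics; cat > h.py <<'E'
from workcell import bot, vision, workorder, boxes_of
import numpy as np, cv2
from scipy.spatial.transform import Rotation as R
def snap(c,n=None):
    im=vision.camera(c)
    if n: cv2.imwrite(f'pics/{n}.png',cv2.cvtColor(im,cv2.COLOR_RGB2BGR))
    return im
def T(c,obs=None):
    m=vision.camera_model(c)
    if 'world_from_camera' in m: return m,np.array(m['world_from_camera'])
    o=obs or bot.get_obs(); A=np.eye(4); A[:3,:3]=R.from_quat(o['tool_rot']).as_matrix(); A[:3,3]=o['eef_pos']
    return m,A@np.array(m['hand_eye'])
def K(m):
    f=200/np.tan(np.radians(m['fov_y'])/2); return np.array([[f,0,m['cx']],[0,f,m['cy']],[0,0,1.]])
def px2w(c,uv,z,obs=None):
    m,W=T(c,obs); p=cv2.undistortPoints(np.array([[uv]],float),K(m),np.array([m['k1'],0,0,0.]))[0,0]
    d=W[:3,:3]@[p[0],p[1],1]; return W[:3,3]+d*(z-W[2,3])/d[2]
def w2px(c,P,obs=None):
    m,W=T(c,obs); q=(np.atleast_2d(P)-W[:3,3])@W[:3,:3]; s=q[:,:2]/q[:,2:]
    r=(s**2).sum(1,keepdims=True); return np.c_[s*(1+m['k1']*r),np.ones(len(s))]@K(m).T[:,:2]
E
python3 - <<'E'
from h import *
o=bot.get_obs(); print(o)
snap('top','top0')
for t in ['gold_knob','gold_cradle','gold_frame']:
    for b in boxes_of('top',t): print(t,b, px2w('top',b['rect'][:2],{'gold_knob':.09,'gold_cradle':.018,'gold_frame':.03}[t]).round(4))
snap('side','side0')
for t in ['gold_knob','gold_frame']:
    for b in boxes_of('side',t): print(t,b, px2w('side',b['rect'][:2],{'gold_knob':.09,'gold_frame':.03}[t]).round(4))
E
```

```text
{'clock': 0.0, 'joint_pos': array([1.25101582e+00, 2.41411720e-01, 3.72182089e-03, 1.33524356e+00,
       2.64036019e-05, 1.57079908e+00]), 'joint_vel': array([ 0.00029436, -0.00128133, -0.0001691 , -0.00120407,  0.0014311 ,
       -0.00101927]), 'tau': array([ 1.75114028e-04, -3.72319257e+01,  2.52406436e+01,  1.66529400e-02,
        5.05608944e-05, -5.88987120e-06]), 'eef_pos': array([0.15696677, 0.4740365 , 0.23041271]), 'tool_rot': array([ 1.59211143e-01,  9.87243977e-01, -1.05283573e-03, -1.83158383e-04]), 'ft_force': array([ 0.42614057, -0.19210731, -0.13868738]), 'ft_torque': array([-0.02429021,  0.01113133,  0.03673283]), 'grasp_force': 0.0, 'grip_width': 0.08540785290384516}
gold_knob {'rect': [340.2, 185.8, 5.6, 9.5], 'conf': 0.41} [ 0.6069 -0.1866  0.09  ]
gold_cradle {'rect': [338.6, 176.7, 93.1, 112.3], 'conf': 0.66} [ 0.6441 -0.1873  0.018 ]
gold_frame {'rect': [349.0, 154.7, 48.2, 38.8], 'conf': 0.92} [ 0.7082 -0.2157  0.03  ]
gold_frame {'rect': [427.9, 151.3, 40.0, 44.2], 'conf': 0.72} [ 0.726  -0.4504  0.03  ]
gold_frame {'rect': [339.7, 186.1, 6.2, 10.8], 'conf': 0.58} [ 0.6145 -0.1901  0.03  ]
gold_knob {'rect': [349.5, 216.5, 12.8, 22.8], 'conf': 0.75} [ 0.6086 -0.1914  0.09  ]
gold_knob {'rect': [366.1, 237.8, 129.9, 69.7], 'conf': 0.56} [ 0.6112 -0.2713  0.09  ]
gold_frame {'rect': [238.3, 210.6, 44.3, 32.9], 'conf': 0.81} [0.3849 0.0039 0.03  ]
gold_frame {'rect': [389.7, 231.0, 40.8, 41.4], 'conf': 0.7} [ 0.708  -0.2204  0.03  ]
gold_frame {'rect': [450.0, 306.4, 55.7, 48.0], 'conf': 0.61} [ 0.7095 -0.4717  0.03  ]
```

View pics/top0.png

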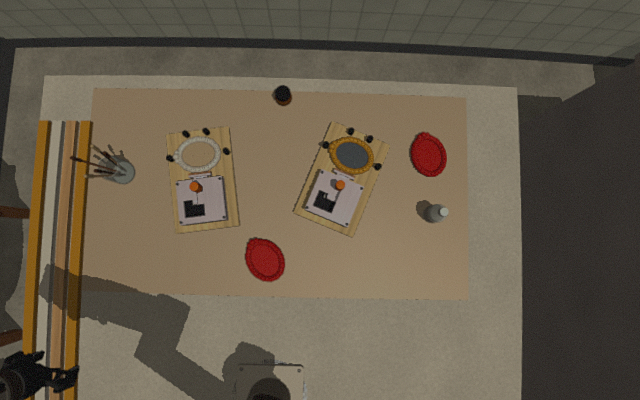

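View pics/side0.png

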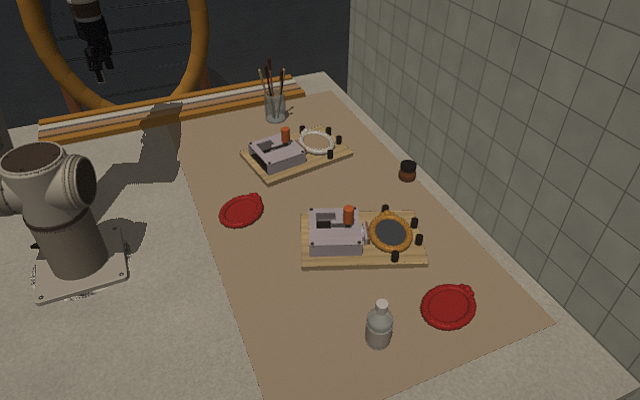

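Candidates: the knob at (340,185) is on the gold-frame cradle, and the knob at (194,187) is on the white-frame cradle. The red ovals at (265,259) and (428,155) are look-alikes of the frame. I choose (340,185) and check it in a crop.

```bash
python3 - <<'E'
from h import *
im=cv2.imread('pics/top0.png')[115:245,285:395]
cv2.imwrite('pics/crop0.png',cv2.resize(im,None,fx=4.5,fy=4.5,interpolation=cv2.INTER_CUBIC))
E
```

```text
(no output)
```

View pics/crop0.png

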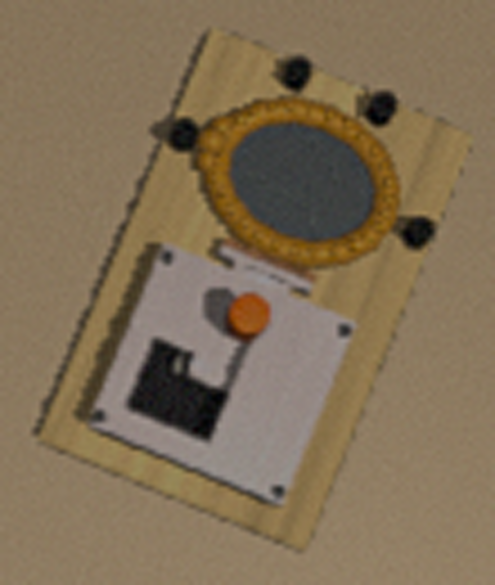

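The crop shows the orange knob at (248,315), which is (340,185) in the full picture, on the gold frame's cradle. The hooked slot lies towards the robot and to the left. The plywood corners are at (208,28), (470,132), (303,550) and (37,433).

```bash
python3 - <<'E'
from h import *
c=np.array([(208,28),(470,132),(303,550),(37,433)])/4.5+[285,115]
P=np.array([px2w('top',p,.018) for p in c])[:,:2]
M=np.array([(150,95),(150,-95),(-150,-95),(-150,95)])/1000
ctr=P.mean(0); Q=P-ctr
th=np.arctan2((M[:,0]*Q[:,1]-M[:,1]*Q[:,0]).sum(),(M*Q).sum()); 
r=np.array([[np.cos(th),-np.sin(th)],[np.sin(th),np.cos(th)]])
print(ctr,th,np.degrees(th),(M@r.T-Q).round(4))
for n,p in dict(home=(-.035,0),mid=(-.093,0),side=(-.093,.034),held=(-.069,.034)).items(): print(n,(ctr+r@p).round(4), np.linalg.norm(ctr+r@p))
print(px2w('top',[285+248/4.5,115+315/4.5],.112))
o=bot.get_obs();print(R.from_quat(o['tool_rot']).as_matrix().round(3))
E
```

```text
[ 0.64086071 -0.19680371] -0.36917877231545787 -21.152385539496894 [[ 0.0037 -0.0001]
 [ 0.0003 -0.0019]
 [-0.0005 -0.0006]
 [-0.0035  0.0026]]
home [ 0.6082 -0.1842] 0.6354921263890353
mid [ 0.5541 -0.1632] 0.5776722270692773
side [ 0.5664 -0.1315] 0.5814684138666412
held [ 0.5888 -0.1402] 0.6052396636362293
[ 0.60589573 -0.18455145  0.112     ]
[[-0.949  0.314 -0.   ]
 [ 0.314  0.949 -0.   ]
 [ 0.    -0.001 -1.   ]]
```

Request:
send_rows(
  motion="-1 -3.9 -3 0 0; -1 -7.8 -6 0 0; -1 -11.7 -9 0 0; -1 -15.6 -12 0 0; -1 -19.5 -15 0 0",
)

```text
clock: 0.85
eef_pos: [0.2958, 0.2694, 0.2315]
tool_rot: [0.159, 0.987, 0.0, 0.0]
ft_force: [1.1, 0.2, -0.4]
grip_width: 0.0853
grasp_force: 0.0
```

Request:
send_rows(
  motion="-1 -3.9 -3 0 0; -1 -7.8 -6 0 0; -1 -11.7 -9 0 0; -1 -15.6 -12 0 0; -1 -19.5 -15 0 0",
)

```text
clock: 1.35
eef_pos: [0.434, 0.0653, 0.2316]
tool_rot: [0.159, 0.987, 0.0, 0.0]
ft_force: [0.6, 0.8, -0.5]
grip_width: 0.0858
grasp_force: 0.0
```

Request:
send_rows(
  motion="-1 -3.9 -3 0 0; -1 -7.8 -6 0 0; -1 -11.7 -9 0 0; -1 -15.6 -12 0 0; -1 -19.5 -15 0 0",
)

```text
clock: 1.85
eef_pos: [0.5719, -0.1384, 0.2313]
tool_rot: [0.159, 0.987, 0.0, 0.0]
ft_force: [0.9, 0.2, -0.0]
grip_width: 0.0855
grasp_force: 0.0
```

Request:
send_rows(
  motion="-1 0 0 0 0.14; -1 0 0 0 0.28; -1 0 0 0 0.42; -1 0 0 0 0.56; -1 0 0 0 0.70",
)

```text
clock: 2.35
eef_pos: [0.571, -0.1366, 0.2311]
tool_rot: [0.491, 0.871, -0.0, -0.0]
ft_force: [-0.2, -0.3, -0.0]
grip_width: 0.0852
grasp_force: 0.0
```

Request:
send_rows(
  motion="-1 0 0 0 0.14; -1 0 0 0 0.28; -1 0 0 0 0.42; -1 0 0 0 0.56; -1 0 0 0 0.70",
)

```text
clock: 2.85
eef_pos: [0.571, -0.1364, 0.2312]
tool_rot: [0.76, 0.65, -0.0, -0.0]
ft_force: [0.6, 0.1, -0.6]
grip_width: 0.0856
grasp_force: 0.0
```

Request:
send_rows(
  motion="-1 0 0 0 0.12; -1 0 0 0 0.22; -1 0 0 0 0.22",
)

```text
clock: 3.15
eef_pos: [0.571, -0.1364, 0.2312]
tool_rot: [0.825, 0.565, -0.0, -0.0]
ft_force: [0.5, -0.2, -0.9]
grip_width: 0.0857
grasp_force: 0.0
```

```bash
cat >> h.py <<'E'
def rel(target,z,yaw=None):
    o=bot.get_obs(); M=R.from_quat(o['tool_rot']).as_matrix()
    d=np.array([*target,z])-o['eef_pos']
    print('clock',o['clock'],'eef',o['eef_pos'].round(4),'q',o['joint_pos'].round(2),'shift cm',(M.T@d*100).round(2),'y ang',np.arctan2(M[1,1],M[0,1]).round(3),'x',M[:2,0].round(3),'F',o['ft_force'].round(1),'w',o['grip_width'].round(4),o['grasp_force'])
E
python3 - <<'E'
from h import *
o=bot.get_obs(); snap('wrist','wr0')
for b in boxes_of('wrist','gold_knob'): print(b,px2w('wrist',b['rect'][:2],.1,o).round(4))
rel([.607,-.1845],.078)
print(w2px('wrist',[[.607,-.1845,.112],[.607,-.1845,.056]],o))
E
```

```text
{'rect': [376.0, 217.8, 31.3, 35.8], 'conf': 0.96} [ 0.6106 -0.1781  0.1   ]Traceback (most recent call last):
  File "<stdin>", line 4, in <module>
  File "h.py", line 24, in rel
    print('clock',o['clock'],'eef',o['eef_pos'].round(4),'q',o['joint_pos'].round(2),'shift cm',(M.T@d*100).round(2),'y ang',np.arctan2(M[1,1],M[0,1]).round(3),'x',M[:2,0].round(3),'F',o['ft_force'].round(1),'w',o['grip_width'].round(4),o['grasp_force'])
                                                                                                                                                                                                                    ^^^^^^^^^^^^^^^^^^^^^
AttributeError: 'float' object has no attribute 'round'
```

View pics/wr0.png

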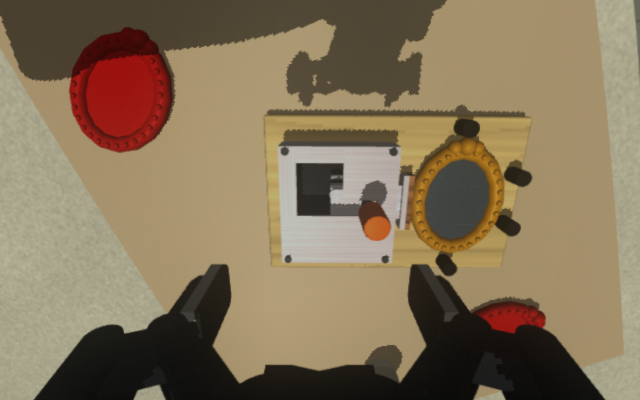

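The wrist picture shows the gold cradle's knob top at (377,229). The plywood corners are at about (265,116), (531,118), (503,267) and (272,267), and the slot lies left and up. I refit from these.

```bash
sed -i "s/o\['grip_width'\].round(4)/o['grip_width']/" h.py; python3 - <<'E'
from h import *
P=np.array([px2w('wrist',p,.018) for p in [(531,118),(503,267),(272,267),(265,116)]])[:,:2]
M=np.array([(150,95),(150,-95),(-150,-95),(-150,95)])/1000
ctr=P.mean(0); Q=P-ctr
th=np.arctan2((M[:,0]*Q[:,1]-M[:,1]*Q[:,0]).sum(),(M*Q).sum())
r=np.array([[np.cos(th),-np.sin(th)],[np.sin(th),np.cos(th)]])
print(ctr,th,(M@r.T-Q).round(4),'home',ctr+r@[-.035,0])
print('knob top',px2w('wrist',(377,229),.112), w2px('wrist',[[.607,-.1845,.112]]))
rel([.607,-.1845],.2)
E
```

```text
[ 0.64147669 -0.19693237] -0.36860092638219955 [[ 0.0033  0.0003]
 [-0.0009 -0.0005]
 [-0.0011 -0.0012]
 [-0.0014  0.0013]] home [ 0.60882756 -0.1843215 ]
knob top [ 0.60776308 -0.18359687  0.112     ] [[376.50133073 230.13264509]]
clock 3.25 eef [ 0.571  -0.1365  0.2312] q [-0.23  0.42  0.25  1.41 -0.    1.7 ] shift cm [-3.19  5.08  3.12] y ang -0.367 x [0.359 0.933] F [ 0.   0.3 -0.7] w 0.08559957989894522 0.0
```

Request:
send_rows(
  motion="-1 -1.6 2.5 0 0; -1 -3.1 5.1 0 0; -1 -3.1 5.1 5 0; -1 -3.1 5.1 10 0; -1 -3.1 5.1 13 0",
)

```text
clock: 3.75
eef_pos: [0.6054, -0.1835, 0.0971]
tool_rot: [0.824, 0.566, -0.002, -0.002]
ft_force: [-0.3, -0.1, -0.8]
grip_width: 0.0859
grasp_force: 0.0
```

Request:
send_rows(
  motion="-1 0 0 1.2 0; -1 0 0 2.3 0; -1 0 0 2.3 0",
)

```text
clock: 4.05
eef_pos: [0.6076, -0.1837, 0.0781]
tool_rot: [0.825, 0.566, -0.0, -0.0]
ft_force: [0.6, 0.4, -0.2]
grip_width: 0.0852
grasp_force: 0.0
```

Request:
send_rows(
  motion="0 0 0 0 0; 0 0 0 0 0; 0.2 0 0 0 0; 0.3 0 0 0 0; 0.4 0 0 0 0",
)

```text
clock: 4.55
eef_pos: [0.6089, -0.1843, 0.0794]
tool_rot: [0.825, 0.565, 0.001, 0.001]
ft_force: [1.6, -0.3, 1.7]
grip_width: 0.0256
grasp_force: 6.7
```

Request:
send_rows(
  motion="1 0 0 0 0; 1 0 0 0 0; 1 0 0 0 0; 1 0 0 0 0; 1 0 0 0 0",
)

```text
clock: 5.05
eef_pos: [0.6089, -0.1843, 0.0795]
tool_rot: [0.825, 0.565, 0.001, 0.001]
ft_force: [4.3, -1.7, 6.0]
grip_width: 0.0245
grasp_force: 58.9
```

Gripped. I draw back 58 mm slowly.

Request:
send_rows(
  motion="1 0 -1 0 0; 1 0 -2 0 0; 1 0 -3 0 0; 1 0 -4 0 0; 1 0 -5 0 0",
)

```text
clock: 5.55
eef_pos: [0.5629, -0.1663, 0.0795]
tool_rot: [0.825, 0.565, 0.002, 0.002]
ft_force: [6.4, -2.3, 3.0]
grip_width: 0.0244
grasp_force: 59.2
```

Request:
send_rows(
  motion="1 0 -0.5 0 0; 1 0 -0.9 0 0; 1 0 -0.9 0 0",
)

```text
clock: 5.85
eef_pos: [0.5543, -0.1629, 0.0795]
tool_rot: [0.825, 0.565, 0.002, 0.002]
ft_force: [5.2, -2.6, 2.9]
grip_width: 0.0246
grasp_force: 59.1
```

```bash
python3 - <<'E'
from h import *
snap('wrist','wr1')
rel([.5665,-.1315],.078)
E
```

```text
clock 5.9 eef [ 0.5546 -0.163   0.0795] q [-0.29  0.49 -0.03  1.04  0.    1.65] shift cm [ 3.37 -0.02  0.16] y ang -0.369 x [0.361 0.933] F [ 5.6 -2.   2.6] w 0.024480776009345107 59.094146490097046
```

View pics/wr1.png

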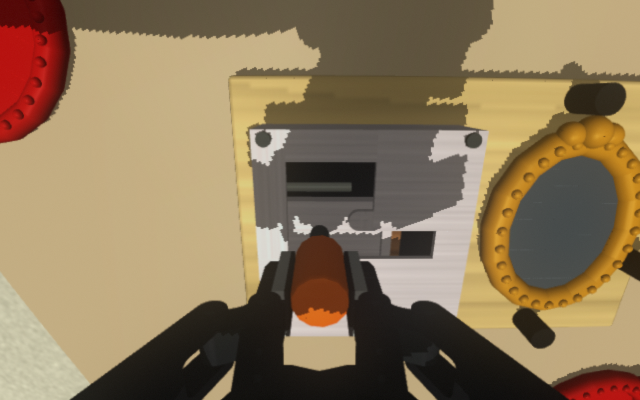

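The knob at (320,270) is held between the fingers at the slot's end, the jaw has moved back with it, and the gold frame lies in place. Next I move 34 mm sideways, then let it go back.

Request:
send_rows(
  motion="1 0.8 0 0 0; 1 1.6 0 0 0; 1 2.4 0 0 0; 1 3.4 0 0 0; 1 3.4 0 0 0",
)

```text
clock: 6.4
eef_pos: [0.5675, -0.1306, 0.0795]
tool_rot: [0.825, 0.566, 0.002, 0.002]
ft_force: [5.5, -2.2, 3.5]
grip_width: 0.0245
grasp_force: 59.1
```

```bash
python3 - <<'E'
from h import *
rel([.5888,-.1395],.078)
E
```

```text
clock 6.4 eef [ 0.5675 -0.1306  0.0795] q [-0.23  0.5  -0.02  1.04 -0.    1.71] shift cm [-0.07  2.31  0.16] y ang -0.368 x [0.36  0.933] F [ 5.5 -2.2  3.5] w 0.0244951785318838 59.06784117221832
```

Request:
send_rows(
  motion="1 0 0.7 0 0; 1 0 1.4 0 0; 1 0 2.1 0 0; 1 0 2.1 0 0",
)

```text
clock: 6.8
eef_pos: [0.5871, -0.1393, 0.0795]
tool_rot: [0.825, 0.565, 0.002, 0.002]
ft_force: [4.5, -1.8, 6.3]
grip_width: 0.0247
grasp_force: 59.2
```

```bash
python3 - <<'E'
from h import *
rel([.5888,-.1395],.078)
E
```

```text
clock 6.8 eef [ 0.5871 -0.1393  0.0795] q [-0.23  0.54  0.04  1.07 -0.    1.71] shift cm [0.05 0.16 0.15] y ang -0.369 x [0.361 0.933] F [ 4.5 -1.8  6.3] w 0.024664338317625965 59.19818043708801
```

Request:
send_rows(
  motion="0 0 0 0 0; -0.5 0 0 0 0; -1 0 0 0 0; -1 0 0 0 0; -1 0 0 0 0",
)

```text
clock: 7.3
eef_pos: [0.5834, -0.1381, 0.0777]
tool_rot: [0.825, 0.565, -0.001, -0.001]
ft_force: [-0.1, -0.1, 1.0]
grip_width: 0.0856
grasp_force: 0.0
```

Request:
send_rows(
  motion="-1 0 0 0 0; -1 0 0 -2 0; -1 0 0 -5 0; -1 0 0 -9 0; -1 0 0 -13 0",
)

```text
clock: 7.8
eef_pos: [0.5836, -0.1381, 0.2092]
tool_rot: [0.825, 0.565, -0.001, -0.001]
ft_force: [1.6, -0.9, 0.3]
grip_width: 0.0855
grasp_force: 0.0
```

Request:
send_rows(
  motion="-1 -2 -4 -1 0; -1 -4 -8 -1 0; -1 -4 -8 -1 0; -1 -4 -8 -1 0",
)

```text
clock: 8.2
eef_pos: [0.4942, -0.1468, 0.2187]
tool_rot: [0.825, 0.565, 0.0, 0.0]
ft_force: [0.2, 0.3, -0.5]
grip_width: 0.0855
grasp_force: 0.0
```

```bash
python3 - <<'E'
from h import *
snap('wrist','wr2'); o=bot.get_obs()
for n,z in [('gold_knob',.09),('gold_frame',.03)]:
    for b in boxes_of('wrist',n)[:2]: print(n,b,px2w('wrist',b['rect'][:2],z,o).round(4))
print(w2px('wrist',[[.589,-.140,.112],[.607,-.184,.112]]))
rel([.6,-.14],.078)
E
```

```text
gold_knob {'rect': [421.8, 148.8, 41.7, 33.3], 'conf': 0.9} [ 0.5922 -0.1411  0.09  ]
gold_frame {'rect': [172.2, 60.5, 109.2, 118.1], 'conf': 0.81} [0.4034 0.0152 0.03  ]
gold_frame {'rect': [558.5, 313.8, 104.9, 68.2], 'conf': 0.8} [ 0.7191 -0.4285  0.03  ]
[[425.17362441 153.77233954]
 [459.50873699 195.00719777]]
clock 8.35 eef [ 0.4965 -0.1469  0.2186] q [-0.29  0.28  0.02  1.31  0.    1.65] shift cm [ 4.37  9.39 14.08] y ang -0.369 x [0.36  0.933] F [1.1 0.2 0.9] w 0.08535515085960402 0.0
```

View pics/wr2.png

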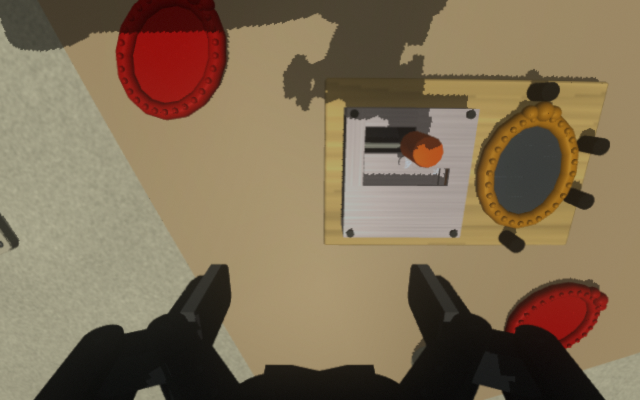

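The knob, with its top at (428,152), is held in the notch within a few pixels of the prediction (425,154). The frame at (528,167) is undisturbed and the robot is clear.

```bash
python3 -c "
from h import *
print(workorder.job_done())"
```

```text
the job is handed in; nothing more can be done
None
```

The gold cradle's knob is held in the notch with the jaw open, the gold frame lies where it was, the white cradle was not touched, and the job was handed in at about 8.4 s (the hand-in returned no verdict).

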